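# Mount the fixture plate on the workholding turntable and clamp it

### The job

Take the aluminium fixture plate off the sloping wooden stand and set it on the grey turntable, its middle bore over the spindle and its small hole over the pin, so that it lies fully home, flat on the round platter; do not let it drop. Then, once the plate is home and let go, throw the black clamp lever all the way over, and leave the cup and the tape roll where they are.

Things in the scene. Friction and masses are not known exactly. Their poses are not given: they have to be found in the camera images.
- plate: loose aluminium plate 110 (x) by 150 (y) by 10 mm, 0.5 kg; square boss 36 by 36 mm in its middle (grip it there), sides along x and y, top 50 mm above the underside. Origin mid underside, z out through the boss. 17 mm bore through plate and boss at the origin; 11 mm hole through the plate at y +45 mm. Dark stop bar, 12 mm high, across the other end (y -66 mm). Starts on the stand, z tilted 35 deg
- stand: fixed plywood stand, 150 (x) by 200 (y) mm, origin mid underside. Its sloping board (130 mm up the slope) faces its -x, rises toward +x at 35 degrees, middle 65 mm above the table; a ledge 12 mm above the slope holds the low edge. The plate lies flat on the slope, origin 3 mm below the slope's middle, y axis along the stand's y, up to 15 mm off to either side
- machine: fixed turntable housing: grey box 190 by 190 mm, top 55 mm above the table; a lower arm (80 mm wide in x, 40 mm high) reaches to y +180 mm and carries the clamp lever at y +145 mm. Origin mid underside of the box, x and y along its sides
- seat (a point): top centre of the fixed round steel platter (124 mm across, 70 mm above the table); the plate's underside rests here. z up. Spindle: 14 mm diameter, 36 mm tall from here, last 8 mm tapered. Pin: 8 mm diameter, 16 mm tall, last 5 mm tapered, at y +45 mm in this frame. A seated plate has the same origin and axes as this frame
- clamp (a joint): clamp lever angle, rad: 0 leaning 0.5 rad to the housing's -x (open), 1.0 thrown fully over, leaning 0.5 rad to the housing's +x. Its hinge lies along the housing's y, at y +145 mm, 62 mm above the table. It stays where left; about 1 N at the tip moves it
- clamp_tip (a point): centre of the black ball (26 mm diameter) on the clamp lever's free end, 80 mm from the hinge; the lever is a steel rod 10 mm in diameter. Ball centre is 132 mm above the table at either end of travel, 142 mm upright
- cup: bystander: white ceramic cup near the robot between stand and turntable, 72 mm across, 85 mm tall, origin under its middle
- tape: bystander: roll of brown tape lying flat beyond stand and turntable, 90 mm across, 30 mm high, origin under its middle
Not all that is in view belongs to the job. Leave any red look-alike of the plate alone.

How it is judged (in metres and radians):
On the way, in this order (a step that is already met when the one before it is completed fails the run):
1. the plate is home on the platter over spindle and pin, and let go (z of plate in the frame of seat between -0.003 and 0.003 m and horizontal distance between plate and seat below 0.005 m and angle between the y axis of plate and the y axis of seat, either way round below 0.09 rad and angle between plate's own z axis and vertical below 0.04 rad and contact force between the fingers and plate below 0.1 N), for 0.2 s.
2. then the clamp lever is thrown over (value of joint clamp above 0.85 rad), for 0.2 s.
At the end, for the whole second after the job is handed in: The plate rests at rest on the platter over spindle and pin (underside within 3 mm of the platter, centre within 5 mm, turned within 0.09 rad, level within 0.04 rad), and the clamp lever stands beyond 0.85 rad (z of plate in the frame of seat between -0.003 and 0.003 m and horizontal distance between plate and seat below 0.005 m and angle between the y axis of plate and the y axis of seat, either way round below 0.09 rad and angle between plate's own z axis and vertical below 0.04 rad and linear speed of plate below 0.02 m/s and value of joint clamp above 0.85 rad); the robot touches nothing.
It fails at once if the plate falls freely (faster than 0.75 m/s out of the fingers, a drop of some 3 cm) (linear speed of plate above 0.75 m/s and contact force between the fingers and plate below 0.1 N).
It fails at once if the cup or the tape roll is moved more than 3 cm or tipped (distance of any of cup, tape from where it was at the start of the episode above 0.03 m or angle between any of cup, tape's own z axis and vertical above 0.5 rad).
It also fails if it takes over 59 s, if anything falls off the work surface, if the arm or the gripper's body presses on something with over 40 N, if the wrist force passes 120 N, or if a joint passes its speed limit or range.

### The arm

A 6-joint arm with a two-finger parallel gripper is mounted at the origin on the work surface. World frame = base frame: x ahead of the robot, y to its left, z up, the work surface at z = 0. Lengths are in mm, angles in rad, forces in N, time in s.
With the tool pointing down it reaches from about 350 to 875 mm from the base axis. Payload 4.2 kg.
Tool frame: the origin (TCP) lies at the very end of the fingers, on their centre line; the grasp point (between the pads) lies 19 mm behind it; z points along the fingers, y is the line along which they close (so a half turn about z gives the same grasp; the last joint's range is limited). The gripper opens to 85 mm and grips with 20 to 120 N. Pads are 22 mm wide; open, the fingers measure 114 mm over their backs; the gripper's body (76 mm by 85 mm) begins 54 mm behind the grasp point. The pads swing forward as they close: fully open they stand 13 mm farther back than shut.
Start: joints at [1.417, 0.385, 0.008, 0, -1.194, -0.259], TCP at [250.701, 572.493, 231.312] pointing down, gripper open.
Joint ranges: [-3.14, 3.14], [-1.21, 2.06], [-1.07, 1.41], [-3.16, 2.05], [-2.99, -0.16], [-3.1, 3.1]. Speed limits (rad/s): [2.79, 2.79, 3.14, 3.14, 3.14, 3.14].

### API

Orientations are given as a unit quaternion [x, y, z, w].
In Python, from bench import arm gives the robot as it stands.
- The arm moves only by the tool servo_tool, never from a script. Its argument "rows" is a list that holds one entry, the list of rows, each a list of 7 numbers: the finger opening in mm, from 0 to 85.4, then the shift along the tool's x, y, z in mm, then the turn, a rotation vector about the tool's x, y, z in rad. A call has 1 to 10 rows; each row is the pose to reach, as a shift and turn from the pose commanded when the call began, along the tool's axes at that moment; what a row does not reach only later rows make up. A row lasts 1/8 s, in which the tool goes at most 62.5 mm and 10.7 degrees, less where a joint would pass 70% of its speed; a pose out of reach is approached as far as the arm can. A call with a gripper value outside its range is refused whole. The fingers move at their own pace and stop on an object; the grip force is fixed at half the most. Time passes only in rows, so rows that repeat a pose let the fingers close. It gives the time, the measured TCP pose, the force, the opening and the grip force at its end, in the units of the state.
- arm.read_state(): the state, without advancing time (a new reading comes with each control period).
- arm.get_image(name): name is "scene" or "top" or "wrist"; returns the picture (480x640x3 uint8, red, green, blue); there is no depth.
- arm.camera_params(name): a dict with "intrinsics" (3x3 intrinsics, pixels), "R" (3x3) and "t" (3): a world point X has camera coordinates R X + t. Camera axes: x right, y down, z forward; pixel columns grow to the right and rows downward; lengths in mm; the calibration is good to about 2 mm. A picture is of the moment at which its call begins: read the wrist's pose just before it. camera_params takes no time and is no camera call; for the wrist camera it gives the pose at the moment of the call.
- arm.job_done(): hands the job in; it is judged then, once.
The state is a dict: "clock": time; "joints": joint angles; "joint_vel": joint speeds; "joint_efforts": joint torques, N m; "position": TCP position; "ee_rot": TCP orientation; "contact_force": force on the tool from outside, world axes, zero at the start; "wrist_torque": the same for the moment, N m; "gripper_width": finger opening in mm; "grasp_force": force on a finger pad.
Only numpy, scipy, OpenCV 4.12 (cv2) and the standard library are available. Lean on these libraries where they do the work, as an engineer would, in place of code of your own. Each camera call takes 0.05 s, during which the arm holds its last target. There are 200 camera calls.

## Working session

There is one attempt and no reset: what is moved stays moved. The work goes in short steps, Python scripts to look and compute and a tool call to move; the robot and the scene stay as the last step left them, time stands still between calls to the robot, and variables do not carry over. Pictures are saved under pics/ and viewed, at most 13 in all, crops included, and the job is handed in when it is done.

Besides the shell and the picture viewer there is one more tool, called after "Call:" as name(argument=value, ...), one argument or row to a line, values as JSON. servo_tool: Moves the arm, as the interface text tells. Its arguments: {"type":"object","properties":{"rows":{"type":"array"}},"required":["rows"]}

```bash
mkdir -p pics; ls; python3 - <<'E'
from bench import arm
import cv2
for n in("scene","top"):
    im=arm.get_image(n); cv2.imwrite(f"pics/{n}0.png",im[:,:,::-1])
    p=arm.camera_params(n); print(n,p)
print(arm.read_state())
E
```

```text
pics
scene {'intrinsics': array([[589.4860884 ,   0.        , 324.23879789],
       [  0.        , 589.4860884 , 240.63104329],
       [  0.        ,   0.        ,   1.        ]]), 'R': array([[-0.84734878,  0.53073945,  0.01776735],
       [ 0.38713821,  0.64029274, -0.66343742],
       [-0.36348872, -0.55528447, -0.74802079]]), 't': array([ 393.33506399, -184.67220506, 1546.43715998])}
top {'intrinsics': array([[463.0596655 ,   0.        , 324.5933565 ],
       [  0.        , 463.0596655 , 234.92646337],
       [  0.        ,   0.        ,   1.        ]]), 'R': array([[-0.02630756, -0.99964944,  0.00298576],
       [-0.9760275 ,  0.02504015, -0.21620199],
       [ 0.21605143, -0.00860193, -0.97634409]]), 't': array([ 86.82998914, 525.71631968, 959.5086611 ])}
{'clock': 0.1, 'joints': array([ 1.41656133e+00,  3.85462921e-01,  6.78163139e-03, -4.01338147e-04,
       -1.19398149e+00, -2.58620733e-01]), 'joint_vel': array([-4.91240533e-04, -1.56176071e-03,  1.80409503e-03,  1.84731949e-03,
        8.93353851e-05,  6.78560757e-04]), 'joint_efforts': array([-3.74188403e-05, -3.93318450e+01,  1.88928813e+01,  4.19785514e+00,
       -2.59837776e-03,  3.57083685e-06]), 'position': array([250.54130479, 572.03428012, 230.35355218]), 'ee_rot': array([ 9.78753704e-01, -2.05037268e-01, -1.37581756e-04,  9.41686553e-04]), 'contact_force': array([-0.96546955,  0.4410284 ,  0.37867195]), 'wrist_torque': array([-0.01575438, -0.02442641,  0.04770911]), 'grasp_force': 0.0, 'gripper_width': 85.51267255574363}
```

View pics/scene0.png

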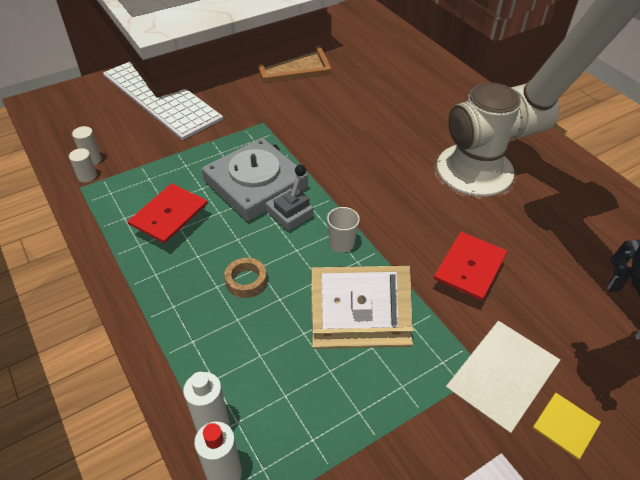

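View pics/top0.png

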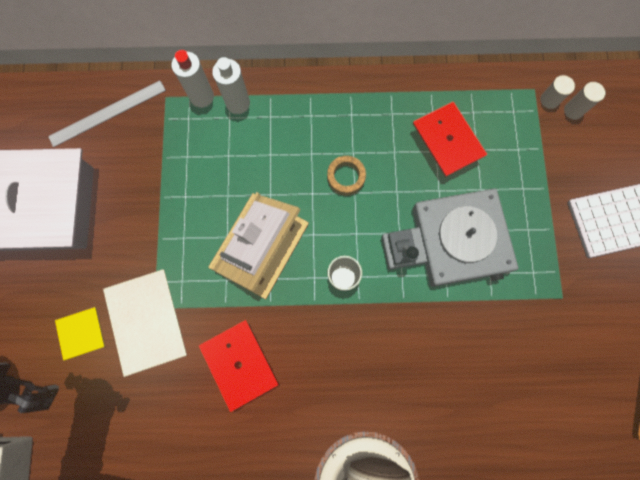

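```bash
python3 - <<'E'
import cv2,numpy as np
s=cv2.imread("pics/scene0.png");t=cv2.imread("pics/top0.png")
def c(im,x,y,w,h):return cv2.resize(im[y:y+h,x:x+w],(400,300),interpolation=cv2.INTER_CUBIC)
a=np.vstack([np.hstack([c(t,195,185,128,96+0),c(t,375,180,160,120)]),np.hstack([c(s,300,255,120,90),c(s,195,125,140,105)])])
cv2.imwrite("pics/c1.png",a)
E
```

```text
(no output)
```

View pics/c1.png

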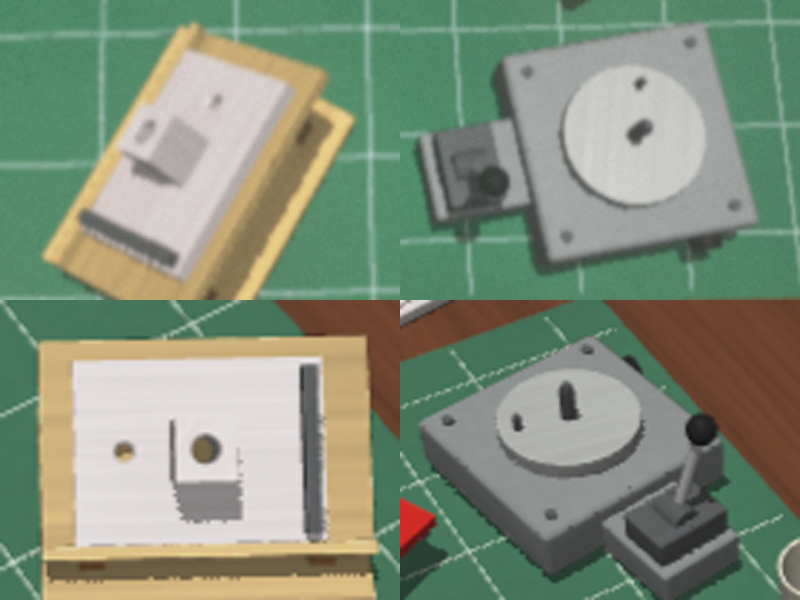

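The white plate on the stand (top 258,237; scene 361,300) matches: aluminium, with boss and dark stop bar. The red plates at top (450,138) and (238,365) are decoys. In the enlarged crop the bore is at top (241.7,226.9) and scene (362.1,299.4). The small hole is at top (263.2,217.3) and scene (337.2,300.3). The pin is on the platter's far side, at top (471,214) and scene (236,170).

```bash
cat > h.py <<'E'
import numpy as np,cv2
from bench import arm
from scipy.spatial.transform import Rotation as Ro
def ray(p,uv,z):
    K,R,t=p["intrinsics"],p["R"],p["t"]
    d=R.T@np.linalg.solve(K,[uv[0],uv[1],1.]); C=-R.T@t
    return C+d*(z-C[2])/d[2]
def proj(p,X):
    q=p["intrinsics"]@(p["R"]@np.asarray(X,float)+p["t"]); return q[:2]/q[2]
def tri(p1,u1,p2,u2):
    P=[p["intrinsics"]@np.c_[p["R"],p["t"]] for p in(p1,p2)]
    X=cv2.triangulatePoints(P[0],P[1],np.array(u1,float).reshape(2,1),np.array(u2,float).reshape(2,1)); return (X[:3]/X[3]).ravel()
E
python3 - <<'E'
from h import *
np.set_printoptions(precision=1,suppress=True)
T=arm.camera_params("top");S=arm.camera_params("scene")
for n,a,b,z in[("bore",(241.7,226.9),(362.1,299.4),104.2),("hole",(263.2,217.3),(337.2,300.3),71.5),("platter",(468.2,233.6),(254.2,166.3),70),("pinbase",(471,214.5),(236,169.8),70),("cup",(343,278),(343,230),40),("ball",(411.5,252.5),(300,170.5),132)]:
    print(n,ray(T,a,z),ray(S,b,z),tri(T,a,S,b))
# platter by mask ellipse
for n,p,box in(("top",T,(430,195,80,80)),("scene",S,(220,140,70,50))):
    im=cv2.imread(f"pics/{n}0.png");x,y,w,h=box
    g=cv2.cvtColor(im[y:y+h,x:x+w],cv2.COLOR_BGR2GRAY)
    th,m=cv2.threshold(g,0,255,cv2.THRESH_OTSU)
    c=max(cv2.findContours(m,0,2)[0],key=cv2.contourArea)
    e=cv2.fitEllipse(cv2.convexHull(c)); ctr=(e[0][0]+x,e[0][1]+y); print(n,th,ctr,e[1],ray(p,ctr,70))
print(arm.camera_params("wrist"))
E
```

```text
bore [539.1 247.1 104.2] [536.2 248.9 104.2] [537.4 248.4 104.8]
hole [567.5 206.2  71.5] [564.6 206.6  71.5] [566.  206.9  73.2]
platter [ 520.  -238.6   70. ] [ 519.3 -235.9   70. ] [ 519.2 -238.    68.8]
pinbase [ 562.6 -248.7   70. ] [ 562.9 -247.1   70. ] [ 562.5 -248.8   68.7]
cup [434.   35.2  40. ] [433.4  30.   40. ] [434.9  34.1  44.3]
ball [ 470.5 -100.3  132. ] [ 466.1 -105.   132. ] [469.4 -99.1 138. ]
top 177.0 (468.70119857788086, 233.24597930908203) (53.47885513305664, 57.66943359375) [ 520.7 -239.7   70. ]
scene 126.0 (252.72418594360352, 168.61632919311523) (57.17420959472656, 79.89187622070312) [ 526.3 -230.2   70. ]
{'intrinsics': array([[344.7,   0. , 315.2],
       [  0. , 344.7, 242.6],
       [  0. ,   0. ,   1. ]]), 'R': array([[-0.4, -0.9,  0. ],
       [-0.9,  0.4,  0.3],
       [-0.2,  0.1, -1. ]]), 't': array([625.2, -33.6, 379. ])}
```

```bash
cat >> h.py <<'E'
np.set_printoptions(precision=2,suppress=True)
def to(pos,Rt):
    s=arm.read_state(); R0=Ro.from_quat(s["ee_rot"])
    print("t",round(s["clock"],2),"pos",s["position"],"F",s["contact_force"],"w",round(s["gripper_width"],1))
    print("shift",R0.inv().apply(np.asarray(pos)-s["position"]),"rot",(R0.inv()*Ro.from_matrix(Rt)).as_rotvec().round(3))
def plate(a):
    y=np.array([np.cos(a),np.sin(a),0]);xu=np.array([y[1],-y[0],0]);s,c=np.sin(np.radians(35)),np.cos(np.radians(35))
    z=-s*xu+c*np.array([0,0,1]);x=np.cross(y,z);return x,y,z
def toolR(y,z): # tool z=-z, tool x=y
    return np.c_[y,np.cross(-z,y),-z]
E
python3 - <<'E'
from h import *
x,y,z=plate(np.radians(-28.3)); o=np.array([537.6,248,104.2])-50*z
to(o+165*z,toolR(y,z))
E
```

```text
t 0.1 pos [250.54 572.03 230.35] F [-0.97  0.44  0.38] w 85.5
shift [398.31 115.77  32.22] rot [-0.61 -0.03  0.08]
```

Call:
servo_tool(
  rows=[
    [[85,60,17,5,-0.09,0,0.01],[85,115,33,9,-0.18,-0.01,0.02],[85,170,50,14,-0.27,-0.01,0.03],[85,225,66,18,-0.36,-0.02,0.05],[85,280,82,23,-0.45,-0.02,0.06],[85,340,99,28,-0.54,-0.03,0.07],[85,398,116,32,-0.61,-0.03,0.08],[85,398,116,32,-0.61,-0.03,0.08],[85,398,116,32,-0.61,-0.03,0.08]],
  ],
)

```text
clock: 1.23
position: [568.7, 306.4, 198.5]
ee_rot: [0.924, -0.234, -0.076, 0.291]
contact_force: [0.3, -0.4, 1.0]
gripper_width: 84.8
grasp_force: 0.0
```

```bash
python3 - <<'E'
from h import *
x,y,z=plate(np.radians(-28.3)); o=np.array([537.6,248,104.2])-50*z
to(o+165*z,toolR(y,z)); print(arm.read_state()["joints"])
p=arm.camera_params("wrist")
im=arm.get_image("wrist");cv2.imwrite("pics/w1.png",im[:,:,::-1])
np.savez("w1.npz",**p)
print("bore",proj(p,o+50*z),"hole",proj(p,o+45*y+10*z))
E
```

```text
t 1.23 pos [568.7  306.36 198.52] F [ 0.34 -0.36  1.01] w 84.8
shift [0.29 0.07 0.2 ] rot [ 0.    0.01 -0.  ]
[ 0.81  0.74  0.35  0.15 -1.78  0.25]
bore [316.5  236.94] hole [316.24 174.08]
```

View pics/w1.png

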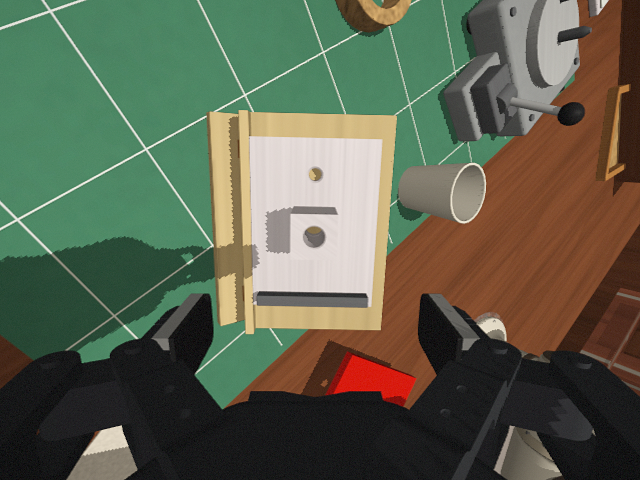

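The wrist view shows the plate on the stand with its bore at (314,236.5), its small hole at (315.5,174) and the stop bar at row 299. That is within 2 px of the prediction.

```bash
python3 - <<'E'
from h import *
p=dict(np.load("w1.npz")); im=cv2.imread("pics/w1.png");g=cv2.cvtColor(im,cv2.COLOR_BGR2GRAY)
x,y,z=plate(np.radians(-28.3)); o=np.array([537.6,248,104.2])-50*z
C=-p["R"].T@p["t"]
for n,(u,v),h,off in(("bore",(314,237),50,0),("hole",(316,174),10,45)):
    r=g[v-17:v+18,u-17:u+18]; m=(r<190).astype(np.uint8)
    k,l,s,c=cv2.connectedComponentsWithStats(m)
    i=l[17,17] or l[13,17]; con=cv2.findContours((l==i).astype(np.uint8),0,2)[0][0]
    e=cv2.fitEllipse(con); uv=np.add(e[0],(u-17,v-17))
    d=p["R"].T@np.linalg.solve(p["intrinsics"],[*uv,1]); q=o+h*z; X=C+d*(((q-C)@z)/(d@z))
    print(n,s[i],e,uv,"plate frame err",(X-o)@x,(X-o)@y-off,X)
E
```

```text
bore [  6   6  23  22 411] ((16.97165870666504, 16.61642837524414), (21.814983367919922, 22.563350677490234), 116.07978057861328) [313.97 236.62] plate frame err -1.9548654633109175 0.2633044426734996 [538.59 249.29 103.08]
hole [ 10  10  14  15 171] ((16.92733383178711, 16.85956573486328), (13.777722358703613, 14.759202003479004), 171.8590545654297) [315.93 173.86] plate frame err -0.2681463589685884 0.18337442861662367 [566.61 206.57  71.28]
```

Call:
servo_tool(
  rows=[
    [[75,0,-1.3,40,0,0,0.02],[75,0,-1.3,85,0,0,0.02],[75,0.5,-1.3,120,0,0,0.02],[75,0.5,-1.3,140,0,0,0.02],[75,0.5,-1.3,151,0,0,0.02],[75,0.5,-1.3,151,0,0,0.02]],
  ],
)

```text
clock: 2.02
position: [527.5, 232.1, 75.4]
ee_rot: [0.923, -0.242, -0.073, 0.291]
contact_force: [0.2, -0.4, 0.2]
gripper_width: 74.9
grasp_force: 0.0
```

Call:
servo_tool(
  rows=[
    [[34,0,0,0,0,0,0],[34,0,0,0,0,0,0],[30,0,0,0,0,0,0],[25,0,0,0,0,0,0],[20,0,0,0,0,0,0],[20,0,0,0,0,0,0]],
  ],
)

```text
clock: 2.78
position: [528.4, 232.2, 75.5]
ee_rot: [0.923, -0.243, -0.072, 0.291]
contact_force: [-0.1, 4.7, 5.2]
gripper_width: 34.9
grasp_force: 63.1
```

Call:
servo_tool(
  rows=[
    [[20,0,0,-10,0,0,0],[20,0,0,-25,0,0,0],[20,0,0,-45,0,0,0],[20,0,0,-70,0,0,0],[20,0,0,-95,0,0,0],[20,0,0,-120,0,0,0],[20,0,0,-140,0,0,0],[20,0,0,-150,0,0,0],[20,0,0,-150,0,0,0]],
  ],
)

```text
clock: 3.9
position: [569.5, 307.0, 197.4]
ee_rot: [0.922, -0.243, -0.073, 0.291]
contact_force: [-0.0, -0.3, -6.2]
gripper_width: 35.3
grasp_force: 62.2
```

```bash
python3 - <<'E'
from h import *
s=arm.read_state();print(s["gripper_width"],s["grasp_force"],s["joints"])
p=arm.camera_params("wrist");im=arm.get_image("wrist");cv2.imwrite("pics/w2.png",im[:,:,::-1])
np.savez("w2.npz",**p)
a=np.arctan2(-10.5,43.0); y=np.array([np.cos(a),np.sin(a),0]);to([519.7,-238,260],toolR(y,np.array([0,0,1.])))
E
```

```text
35.30575251793993 62.183629274368286 [ 0.81  0.74  0.35  0.15 -1.78  0.23]
t 3.95 pos [569.06 306.62 196.84] F [-0.29 -0.18 -5.08] w 35.0
shift [224.94 443.76 235.63] rot [ 0.61  0.08 -0.27]
```

View pics/w2.png

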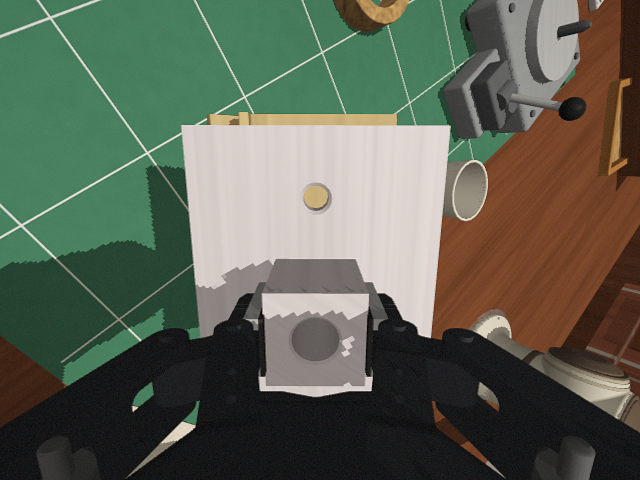

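The plate is held squarely: hole at (316,197), bore at (315.5,340), both visible in the wrist camera. I'll level it and stop part way to look at the platter.

Call:
servo_tool(
  rows=[
    [[20,15,20,0,0.06,0.01,-0.03],[20,35,60,15,0.15,0.02,-0.07],[20,57,110,40,0.25,0.03,-0.11],[20,80,160,70,0.35,0.05,-0.15],[20,103,210,100,0.45,0.06,-0.2],[20,125,255,130,0.54,0.07,-0.24],[20,145,290,152,0.61,0.08,-0.27],[20,157,311,165,0.61,0.08,-0.27],[20,157,311,165,0.61,0.08,-0.27],[20,157,311,165,0.61,0.08,-0.27]],
  ],
)

```text
clock: 5.2
position: [533.0, -74.6, 241.1]
ee_rot: [0.993, -0.118, -0.0, -0.001]
contact_force: [-0.1, 0.2, -5.6]
gripper_width: 35.3
grasp_force: 62.4
```

```bash
python3 - <<'E'
from h import *
s=arm.read_state();print(s["gripper_width"],s["grasp_force"],s["joints"])
p=arm.camera_params("wrist");im=arm.get_image("wrist");cv2.imwrite("pics/w3.png",im[:,:,::-1])
np.savez("w3.npz",**p,pos=s["position"],q=s["ee_rot"])
a=np.arctan2(-10.5,43.0); y=np.array([np.cos(a),np.sin(a),0]);to([519.7,-238,260],toolR(y,np.array([0,0,1.])))
for X in([519.7,-238,70],[519.7,-238,106],[562.6,-248,70],[562.6,-248,86]):print(proj(p,X))
E
```

```text
35.290034818273945 62.39971876144409 [ 0.16  0.23 -0.19 -0.   -1.15  1.17]
t 5.25 pos [533.44 -74.11 241.2 ] F [ 0.05  0.74 -6.28] w 35.0
shift [ 24.86 162.55 -19.02] rot [-0.  0.  0.]
[494.65 196.65]
[517.04 202.39]
[500.98 146.39]
[510.99 146.16]
```

View pics/w3.png

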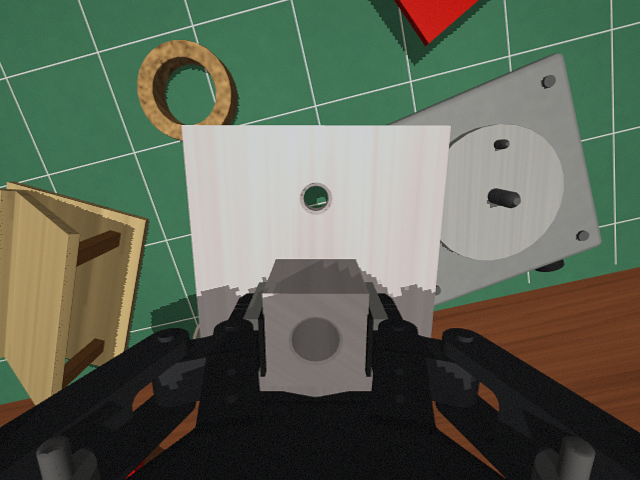

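Wrist view 3: the plate hangs level with its bore at (315.5,340) and hole at (316,199). The platter is centred near (500,192), with the spindle tip at about (513,200) and the pin at about (502,145).

```bash
cat > m.py <<'E'
from h import *
p=dict(np.load("w3.npz")); im=cv2.imread("pics/w3.png");g=cv2.cvtColor(im,cv2.COLOR_BGR2GRAY)
R=Ro.from_quat(p["q"]); C=-p["R"].T@p["t"]
ds=lambda uv:p["R"].T@np.linalg.solve(p["intrinsics"],[*uv,1])
# pegs
m=(g[120:230,455:560]<100).astype(np.uint8)
k,l,st,c=cv2.connectedComponentsWithStats(m)
for i in range(1,k):
    if st[i,4]>40:
        pts=cv2.findContours((l==i).astype(np.uint8),0,2)[0][0]; (cx,cy),(w,h),an=cv2.minAreaRect(pts); print("peg",st[i]+[455,120,0,0,0],cx+455,cy+120,w,h,an)
# platter edge
mask=((g>140)&(im.max(2).astype(int)-im.min(2)<25)).astype(np.uint8); mask[:,:458]=0;mask[:100]=0
mask=cv2.morphologyEx(mask,cv2.MORPH_CLOSE,np.ones((9,9)))
k,l,st,c=cv2.connectedComponentsWithStats(mask); i=l[230,500]; print("platter",st[i])
con=max(cv2.findContours((l==i).astype(np.uint8),0,cv2.CHAIN_APPROX_NONE)[0],key=len)[:,0]
con=con[con[:,0]>462]
W=np.array([ray(p,u,70) for u in con.astype(float)])[:,:2]
A=np.c_[2*W,np.ones(len(W))];s=np.linalg.lstsq(A,(W**2).sum(1),rcond=None)[0];r=np.sqrt(s[2]+s[0]**2+s[1]**2)
print("circle",s[:2],r,"resid",np.std(np.linalg.norm(W-s[:2],axis=1)-r))
# held plate
res={}
for n,(u,v),th in(("hole",(316,198),185),("bore",(315,340),110)):
    rr=40; q=g[v-rr:v+rr+1,u-rr:u+rr+1]; 
    for th in(th-10,th,th+10):
        k,l,st,c=cv2.connectedComponentsWithStats((q<th).astype(np.uint8)); 
        i=l[rr-6,rr]
        if i: 
            e=cv2.fitEllipse(cv2.convexHull(cv2.findContours((l==i).astype(np.uint8),0,2)[0][0])); print(n,th,np.add(e[0],(u-rr,v-rr)),e[1])
E
python3 m.py
```

```text
peg [455 127  27  15  57] 467.31074142456055 132.7275161743164 2.9676101207733154 29.529556274414062 61.55707550048828
peg [494 139  15  12 134] 501.0538520812988 144.4307689666748 10.046812057495117 14.63609790802002 82.87498474121094
peg [487 188  33  20 509] 503.0 197.5 19.0 32.0 90.0
platter [  458   100   120   172 14097]
circle [ 529.13 -228.66] 73.58983359100378 resid 3.566935425639273
hole 175 [315.53 197.83] (30.725269317626953, 31.835105895996094)
hole 185 [315.53 198.15] (32.077449798583984, 32.30632019042969)
hole 195 [315.63 198.2 ] (32.57014465332031, 32.80772018432617)
bore 100 [315.23 338.84] (44.200286865234375, 48.843040466308594)
bore 110 [315.34 339.28] (44.75633239746094, 54.154701232910156)
bore 120 [312.26 342.2 ] (92.81888580322266, 116.91968536376953)
```

```bash
cat > m2.py <<'E'
exec(open("m.py").read().split("# pegs")[0])
sub=g[115:270,455:580]; print(np.percentile(sub,[5,25,50,75,95]), g[220,500:600:6])
th,_=cv2.threshold(g[205:250,520:590].copy(),0,255,cv2.THRESH_OTSU);print(th)
ed=cv2.GaussianBlur(g,(0,0),1).astype(float)
c0=np.array([500.,192.])
def fit(p,c0,angs,r0,r1):
    pts=[]
    for a in np.radians(angs):
        rr=np.arange(r0,r1,.25); xy=c0+rr[:,None]*[np.cos(a),np.sin(a)]
        v=cv2.remap(ed.astype(np.float32),xy[:,:1].astype(np.float32),xy[:,1:].astype(np.float32),1).ravel()
        d=v[8:]-v[:-8]; i=np.argmin(d); pts.append(xy[i+4])
    pts=np.array(pts);W=np.array([ray(p,u,70)[:2] for u in pts]);k=np.ones(len(W),bool)
    for _ in range(6):
        A=np.c_[2*W[k],np.ones(k.sum())];s=np.linalg.lstsq(A,(W[k]**2).sum(1),rcond=None)[0];r=np.sqrt(s[2]+s[0]**2+s[1]**2)
        e=np.linalg.norm(W-s[:2],axis=1)-r; k=abs(e)<max(1.0,1.5*np.std(e[k]))
    return s[:2],r,k.sum(),e[k].std()
print(fit(p,c0,np.arange(-115,100,3),45,80))
# held plate in tool frame
tp=lambda uv,h:(lambda C,d:C+d*((h-C[2])/d[2]))(R.inv().apply(C-p["pos"]),R.inv().apply(ds(uv)))
for b in(0,2,4,6,8):   # TCP b mm above plate top
    B=tp((315.3,339),b-40+0);H=tp((315.5,198.2),b); print(b,B,H,H[0]-B[0])
for uv,z in(((494.5,198),70),((516,200),106),((498.5,144.9),70)):print(uv,ray(p,uv,z))
E
python3 m2.py
```

```text
[ 95. 138. 165. 168. 170.] [170 168 163 170 169 169 168 165 169 140 140 135 136 135 133 137 120]
150.0
(array([ 520.91, -238.04]), np.float64(61.394735593335945), np.int64(70), np.float64(0.1858644105013367))
0 [  5.21  -1.27 -40.  ] [46.83 -1.1   0.  ] 41.61976700802683
2 [  4.03  -1.27 -38.  ] [46.57 -1.1   2.  ] 42.533658238146
4 [  2.85  -1.26 -36.  ] [46.3  -1.09  4.  ] 43.44754946826515
6 [  1.67  -1.26 -34.  ] [46.04 -1.09  6.  ] 44.361440698384314
8 [  0.49  -1.26 -32.  ] [45.77 -1.09  8.  ] 45.27533192850349
(494.5, 198) [ 518.5  -237.74   70.  ]
(516, 200) [ 521.84 -237.36  106.  ]
(498.5, 144.9) [ 564.37 -246.01   70.  ]
```

```bash
cat > m3.py <<'E'
exec(open("m.py").read().split("# pegs")[0])
# housing top right edge (corner (562,57) to (600,238)) : edge points subpixel, z=55
def edgeline(g,p,a,b,n,z,half=8):
    a,b=np.array(a,float),np.array(b,float);t=(b-a)/np.linalg.norm(b-a);nn=np.array([-t[1],t[0]]);W=[]
    gb=cv2.GaussianBlur(g,(0,0),1).astype(np.float32)
    for f in np.linspace(.1,.9,n):
        s=np.arange(-half,half,.25);xy=(a+f*(b-a)+s[:,None]*nn).astype(np.float32)
        v=cv2.remap(gb,xy[:,:1],xy[:,1:],1).ravel();i=np.argmax(abs(v[6:]-v[:-6]))+3;W.append(ray(p,xy[i],z)[:2])
    W=np.array(W);vx,vy,x0,y0=cv2.fitLine(W.astype(np.float32),cv2.DIST_HUBER,0,.01,.01).ravel()
    r=(W-[x0,y0])@[-vy,vx]; return np.degrees(np.arctan2(vy,vx)),np.median(abs(r)),(x0,y0)
print(edgeline(g,p,(562,56),(600,236),40,55), edgeline(g,p,(455,300),(598,244),30,55))
T=arm.camera_params("top");t=cv2.cvtColor(cv2.imread("pics/top0.png"),cv2.COLOR_BGR2GRAY)
print("top edges",edgeline(t,T,(497,191),(517,270),30,55,5),edgeline(t,T,(416,203),(497,191),30,55,5),edgeline(t,T,(437,283),(517,270),30,55,5))
for nm,im_,P,(x,y,w,h) in(("wrist",g,p,(470,125,70,90)),("top",t,T,(455,205,30,40)),("scene",cv2.cvtColor(cv2.imread("pics/scene0.png"),cv2.COLOR_BGR2GRAY),arm.camera_params("scene"),(228,150,35,28))):
    wgt=np.clip(150-im_[y:y+h,x:x+w].astype(float),0,110)
    k,l,st,c=cv2.connectedComponentsWithStats((wgt>25).astype(np.uint8))
    for i in range(1,k):
        if st[i,4]>4:
            ys,xs=np.nonzero(l==i);ww=wgt[l==i];print(nm,st[i]+[x,y,0,0,0],(xs*ww).sum()/ww.sum()+x,(ys*ww).sum()/ww.sum()+y, "z78",ray(P,((xs*ww).sum()/ww.sum()+x,(ys*ww).sum()/ww.sum()+y),78)[:2],"z87",ray(P,((xs*ww).sum()/ww.sum()+x,(ys*ww).sum()/ww.sum()+y),87)[:2])
E
python3 m3.py
```

```text
(np.float32(8.92838), np.float64(0.0885449900357975), (np.float32(553.2539), np.float32(-325.88153))) (np.float32(-81.22351), np.float64(0.2030961233510389), (np.float32(431.7087), np.float32(-255.98984)))
top edges (np.float32(8.864883), np.float64(0.1997484134597508), (np.float32(531.45087), np.float32(-330.2027))) (np.float32(-81.35062), np.float64(0.46549300790771037), (np.float32(610.1723), np.float32(-217.90404))) (np.float32(-81.11382), np.float64(0.21593472178097436), (np.float32(430.7926), np.float32(-268.17)))
wrist [470 126  17   7  31] 475.65106874638934 128.82784517619874 z78 [ 582.85 -224.59] z87 [ 583.27 -220.6 ]
wrist [494 139  16  12 142] 500.50360631104434 144.17453042824943 z78 [ 565.41 -243.73] z87 [ 566.35 -239.17]
wrist [487 188  34  20 533] 502.45551503744656 197.86930949300083 z78 [ 518.97 -240.81] z87 [ 521.27 -236.34]
top [469 212   4   4  11] 470.46138996138995 213.09652509652508 z78 [ 563.71 -245.15] z87 [ 561.35 -242.12]
top [466 228  10   9  55] 470.1925427872861 232.2356356968215 z78 [ 521.12 -240.53] z87 [ 519.15 -237.55]
scene [228 150   8   4  19] 230.56060606060606 151.05710955710956 z78 [ 546.82 -307.95] z87 [ 550.81 -297.74]
scene [251 154   7  13  71] 253.32685153872168 160.71863375042273 z78 [ 515.38 -246.78] z87 [ 519.66 -237.16]
scene [234 165   4   6  19] 235.6689655172414 167.73103448275862 z78 [ 563.64 -245.75] z87 [ 567.46 -236.14]
scene [229 173   5   5  11] 230.84008097165992 175.4655870445344 z78 [ 585.75 -226.83] z87 [ 589.36 -217.39]
```

```bash
python3 - <<'E'
from h import *
a=np.radians(-9.9); y=np.array([np.cos(a),np.sin(a),0]);to([519.7,-238.2,137],toolR(y,np.array([0,0,1.])))
E
```

```text
t 5.25 pos [533.44 -74.11 241.2 ] F [ 0.05  0.74 -6.28] w 35.0
shift [ 24.92 162.91 103.98] rot [-0.    0.   -0.06]
```

Call:
servo_tool(
  rows=[
    [[20,7,45,0,0,0,-0.02],[20,16,105,0,0,0,-0.04],[20,22,145,10,0,0,-0.06],[20,25,162.7,40,0,0,-0.06],[20,25,162.7,75,0,0,-0.06],[20,25,162.7,98,0,0,-0.06],[20,25,162.7,104,0,0,-0.06],[20,25,162.7,104,0,0,-0.06],[20,25,162.7,104,0,0,-0.06]],
  ],
)

```text
clock: 6.38
position: [522.0, -238.3, 139.1]
ee_rot: [0.996, -0.087, 0.003, -0.001]
contact_force: [0.3, -0.3, -6.7]
gripper_width: 35.5
grasp_force: 62.8
```

```bash
python3 - <<'E'
from h import *
s=arm.read_state();a=np.radians(-9.9); y=np.array([np.cos(a),np.sin(a),0]);to([519.7,-238.2,137],toolR(y,np.array([0,0,1.])));print(s["joints"])
p=arm.camera_params("wrist");im=arm.get_image("wrist");np.savez("w4.npz",**p,pos=s["position"],q=s["ee_rot"]);cv2.imwrite("pics/w4.png",im[:,:,::-1])
c=im[120:420,215:415,::-1];S=arm.get_image("scene");T=arm.get_image("top");cv2.imwrite("pics/s4.png",S[:,:,::-1]);cv2.imwrite("pics/t4.png",T[:,:,::-1])
cv2.imwrite("pics/c4.png",np.hstack([cv2.resize(c,(400,600),interpolation=2),np.vstack([cv2.resize(S[100:210,190:337,::-1],(400,300),interpolation=2),cv2.resize(T[170:290,395:555,::-1],(400,300),interpolation=2)])]))
E
```

```text
t 6.38 pos [ 522.03 -238.31  139.06] F [ 0.33 -0.27 -6.7 ] w 35.5
shift [-2.32  0.3   2.05] rot [-0.   -0.01 -0.  ]
[-0.15  0.38 -0.25 -0.   -0.94  1.54]
```

View pics/c4.png

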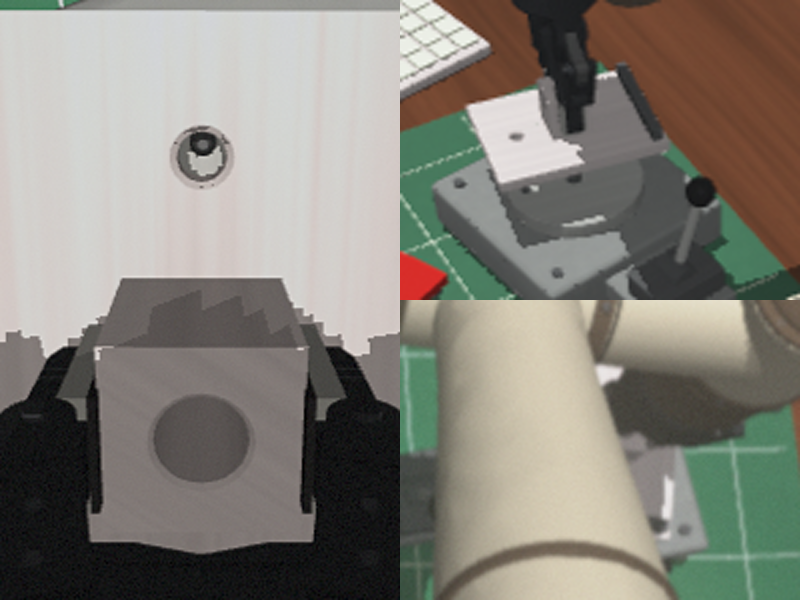

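The crop shows the pin tip through the small hole at wrist (316.5,191.5). The hole centre is at (316,198.5) and the bore at (315.5,340).

```bash
python3 - <<'E'
from h import *
p=dict(np.load("w4.npz"));zt=p["pos"][2]-7.3
g=cv2.cvtColor(cv2.imread("pics/w4.png"),cv2.COLOR_BGR2GRAY)
q=g[175:220,292:340];m=(q<75).astype(np.uint8);k,l,st,c=cv2.connectedComponentsWithStats(m)
print([(st[i]+[292,175,0,0,0],c[i]+[292,175]) for i in range(1,k) if st[i,4]>15])
pin=ray(p,(316.5,191.5),86);hole=ray(p,(315.6,198.2),zt);bore=ray(p,(315.3,339),zt+40)
print("pin",pin,"hole",hole,"bore",bore,"pin-hole",pin-hole)
R=Ro.from_quat(p["q"]);print("tool frame",R.inv().apply(pin-hole),"z tilt",R.as_matrix()[:,2])
a=np.radians(-9.9);y=np.array([np.cos(a),np.sin(a),0]);to([519.7,-238.2,137],toolR(y,np.array([0,0,1.])))
E
```

```text
[(array([310, 186,  13,  12, 109]), array([315.86, 191.17]))]
pin [ 565.34 -245.47   86.  ] hole [ 567.44 -245.3   131.76] bore [ 523.03 -237.29  171.76] pin-hole [ -2.1   -0.17 -45.76]
tool frame [-2.28  0.61 45.75] z tilt [ 0.01  0.   -1.  ]
t 6.53 pos [ 521.48 -238.45  138.73] F [-0.09 -0.21 -5.72] w 35.3
shift [-1.81  0.07  1.72] rot [-0.   -0.01 -0.  ]
```

Call:
servo_tool(
  rows=[
    [[20,-2,0.2,0,0,-0.009,0],[20,-2,0.2,5,0,-0.009,0],[20,-2,0.2,11,0,-0.009,0],[20,-2,0.2,11,0,-0.009,0],[20,-2,0.2,11,0,-0.009,0]],
  ],
)

```text
clock: 7.15
position: [519.1, -238.3, 126.6]
ee_rot: [0.996, -0.088, -0.003, -0.001]
contact_force: [-0.6, 0.1, -5.5]
gripper_width: 35.5
grasp_force: 62.9
```

```bash
python3 - <<'E'
from h import *
s=arm.read_state();p=arm.camera_params("wrist");im=arm.get_image("wrist")
g=cv2.cvtColor(im,cv2.COLOR_RGB2GRAY);zt=s["position"][2]-7.3;R=Ro.from_quat(s["ee_rot"])
q=g[175:222,292:340];k,l,st,c=cv2.connectedComponentsWithStats((q<75).astype(np.uint8))
for i in range(1,k):
    if st[i,4]>15:
        b=st[i]+[292,175,0,0,0];print(b,c[i]+[292,175]);uv=(b[0]+b[2]/2-.5,b[1]+b[3]/2);pin=ray(p,uv,85);hole=ray(p,(315.6,198.2),zt);print("tool",R.inv().apply(pin-hole),pin)
a=np.radians(-9.9);y=np.array([np.cos(a),np.sin(a),0]);to([519.7,-238.2,126.5],toolR(y,np.array([0,0,1.])))
cv2.imwrite("pics/c5.png",cv2.resize(im[120:420,215:415,::-1],(400,600),interpolation=2))
E
```

```text
[309 186  14   9  88] [315.17 189.6 ]
tool [-0.46  0.02 34.26] [ 563.75 -245.22   85.  ]
t 7.2 pos [ 519.12 -238.35  126.71] F [-0.3  -0.49 -5.63] w 35.5
shift [ 0.55 -0.25  0.2 ] rot [-0.    0.01 -0.  ]
```

View pics/c5.png

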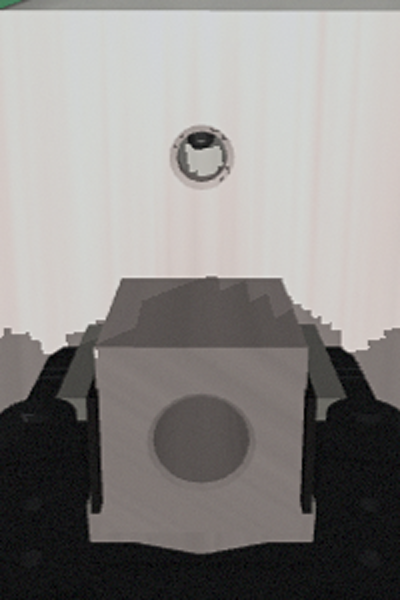

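The pin is still visible through the hole and aligned to about 0.5 mm, so I'm lowering the plate.

Call:
servo_tool(
  rows=[
    [[20,0.3,0,3,0,0.004,0],[20,0.3,0,7,0,0.004,0],[20,0.3,0,11,0,0.004,0],[20,0.3,0,15,0,0.004,0],[20,0.3,0,19,0,0.004,0],[20,0.3,0,19,0,0.004,0]],
  ],
)

```text
clock: 7.95
position: [518.9, -238.2, 107.1]
ee_rot: [0.996, -0.088, -0.002, -0.001]
contact_force: [0.4, 0.4, -5.9]
gripper_width: 35.3
grasp_force: 62.9
```

Call:
servo_tool(
  rows=[
    [[20,0,0,3,0,0,0],[20,0,0,6,0,0,0],[20,0,0,9,0,0,0],[20,0,0,12,0,0,0],[20,0,0,14,0,0,0],[20,0,0,14,0,0,0]],
  ],
)

```text
clock: 8.7
position: [519.0, -238.2, 93.4]
ee_rot: [0.996, -0.088, -0.001, -0.001]
contact_force: [-0.9, 0.6, -6.0]
gripper_width: 35.0
grasp_force: 62.9
```

Free so far; the pin is entering.

Call:
servo_tool(
  rows=[
    [[20,0,0,2,0,0,0],[20,0,0,3.5,0,0,0],[20,0,0,5,0,0,0],[20,0,0,6,0,0,0],[20,0,0,6,0,0,0]],
  ],
)

```text
clock: 9.32
position: [519.1, -238.2, 87.5]
ee_rot: [0.996, -0.088, -0.001, -0.001]
contact_force: [-0.8, 0.0, -6.0]
gripper_width: 34.9
grasp_force: 62.9
```

Call:
servo_tool(
  rows=[
    [[20,0,0,1,0,0,0],[20,0,0,1,0,0,0],[20,0,0,1.5,0,0,0],[20,0,0,1.5,0,0,0]],
  ],
)

```text
clock: 9.82
position: [519.1, -238.2, 86.1]
ee_rot: [0.996, -0.088, -0.001, -0.001]
contact_force: [-0.5, 0.5, -5.3]
gripper_width: 35.4
grasp_force: 62.9
```

Call:
servo_tool(
  rows=[
    [[20,0,0,0.7,0,0,0],[20,0,0,0.7,0,0,0],[20,0,0,1.4,0,0,0],[20,0,0,1.4,0,0,0]],
  ],
)

```text
clock: 10.32
position: [519.1, -238.2, 85.5]
ee_rot: [0.996, -0.088, -0.001, -0.001]
contact_force: [-3.8, 2.1, 1.6]
gripper_width: 35.5
grasp_force: 63.8
```

Contact has been made near the expected height. I'll press slightly and then release.

Call:
servo_tool(
  rows=[
    [[20,0,0,0.6,0,0,0],[20,0,0,0.6,0,0,0],[45,0,0,0.3,0,0,0],[60,0,0,0,0,0,0],[60,0,0,0,0,0,0],[60,0,0,0,0,0,0]],
  ],
)

```text
clock: 11.08
position: [519.3, -238.3, 84.6]
ee_rot: [0.996, -0.088, -0.001, -0.001]
contact_force: [-0.3, -0.4, -0.3]
gripper_width: 60.0
grasp_force: 0.0
```

```bash
python3 - <<'E'
from h import *
s=arm.read_state();to([519,-238,250],Ro.from_quat(s["ee_rot"]).as_matrix());print(s["grasp_force"])
im=arm.get_image("wrist");S=arm.get_image("scene")
cv2.imwrite("pics/c6.png",np.hstack([cv2.resize(im[120:420,215:415,::-1],(400,600),interpolation=2),cv2.resize(S[90:240,190:290,::-1],(400,600),interpolation=2)]))
E
```

```text
t 11.07 pos [ 519.26 -238.29   84.65] F [-0.31 -0.41 -0.27] w 60.0
shift [  -0.68   -0.56 -165.35] rot [ 0. -0.  0.]
0.0
```

View pics/c6.png

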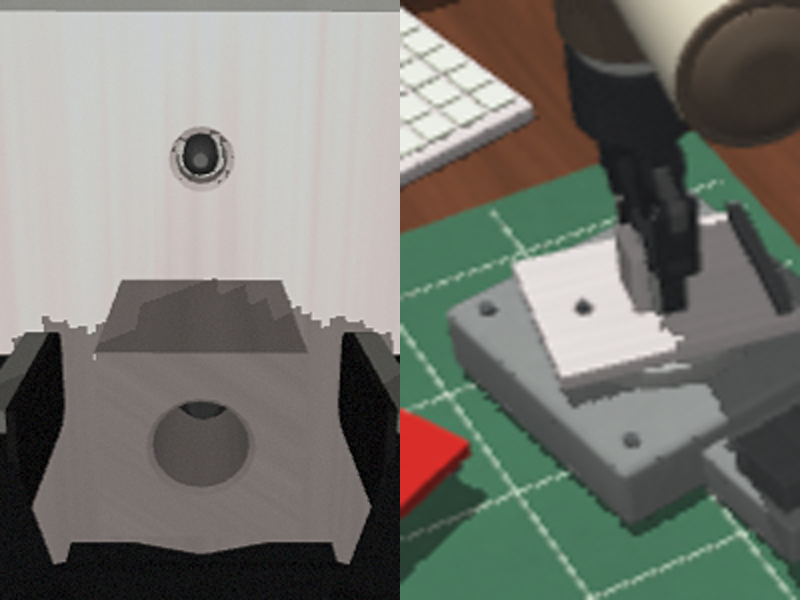

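The plate is home and let go: the pin fills the small hole and the spindle shows in the bore. Retreating upward.

Call:
servo_tool(
  rows=[
    [[66,0,0,-8,0,0,0],[66,0,0,-30,0,0,0],[66,0,0,-70,0,0,0],[40,0,0,-120,0,0,0],[0,0,0,-150,0,0,0],[0,0,0,-150,0,0,0]],
  ],
)

```text
clock: 11.92
position: [520.9, -239.0, 238.6]
ee_rot: [0.996, -0.088, 0.003, -0.001]
contact_force: [0.6, 0.5, -0.5]
gripper_width: 11.2
grasp_force: 0.0
```

```bash
python3 - <<'E'
from h import *
a=np.radians(8.9); y=np.array([np.cos(a),np.sin(a),0]);to([411.5,-106.5,235],toolR(y,np.array([0,0,1.])))
p=arm.camera_params("wrist");im=arm.get_image("wrist")[:,:,::-1];S=arm.get_image("scene")[:,:,::-1];cv2.imwrite("pics/w7.png",im)
cv2.imwrite("pics/c7.png",np.hstack([cv2.resize(im,(400,300)),cv2.resize(S[90:240,190:390],(400,300))]))
np.savez("w7.npz",**p)
E
```

```text
t 11.93 pos [ 520.86 -239.02  238.61] F [ 0.58  0.46 -0.51] w 11.2
shift [-130.86 -111.36    3.1 ] rot [-0.   -0.01 -0.33]
```

View pics/c7.png

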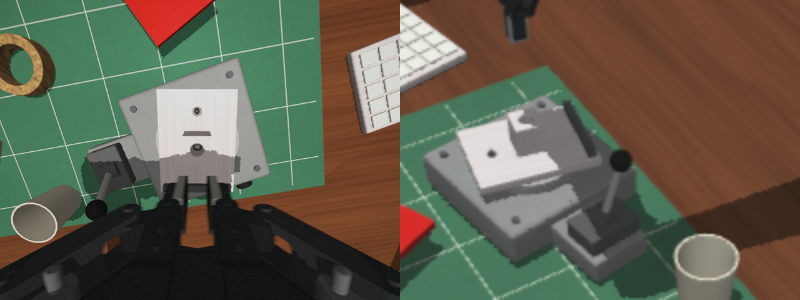

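Plate seated and left alone (bore at full-frame (315,300)). The lever ball is at about (154,336), still open. Next I move to its -x side.

Call:
servo_tool(
  rows=[
    [[0,-25,-20,0,0,0,-0.06],[0,-60,-50,0,0,0,-0.15],[0,-95,-81,0,0,0,-0.24],[0,-125,-106,0,0,0,-0.33],[0,-131,-111,3,0,0,-0.33],[0,-131,-111,3,0,0,-0.33]],
  ],
)

```text
clock: 12.78
position: [409.5, -106.2, 231.6]
ee_rot: [0.997, 0.077, -0.002, -0.001]
contact_force: [0.2, 0.3, -0.4]
gripper_width: -0.3
grasp_force: 0.0
```

```bash
python3 - <<'E'
from h import *
p=dict(np.load("w7.npz"));g=cv2.cvtColor(cv2.imread("pics/w7.png"),cv2.COLOR_BGR2GRAY)
q=g[310:360,125:180];k,l,st,c=cv2.connectedComponentsWithStats((q<45).astype(np.uint8));i=1+np.argmax(st[1:,4]);print(st[i],c[i]+[125,310],"ball",ray(p,c[i]+[125,310],132))
a=np.radians(8.9); y=np.array([np.cos(a),np.sin(a),0]);to([411.5,-106.5,112],toolR(y,np.array([0,0,1.])));print(arm.read_state()["joints"])
E
```

```text
[  11    9   44   41 1389] [157.66 340.81] ball [462.69 -97.93 132.  ]
t 12.78 pos [ 409.49 -106.22  231.64] F [ 0.19  0.34 -0.36] w -0.3
shift [  2.31   0.91 119.63] rot [-0.  0. -0.]
[ 0.13  0.03 -0.45 -0.   -1.09  1.59]
```

The ball measures (463,-98), which agrees with the geometry.

Call:
servo_tool(
  rows=[
    [[0,0,0,35,0,0,0],[0,0,0,75,0,0,0],[0,0,0,108,0,0,0],[0,0,0,119,0,0,0],[0,0,0,119,0,0,0]],
  ],
)

```text
clock: 13.4
position: [410.0, -106.5, 112.9]
ee_rot: [0.997, 0.077, -0.002, -0.001]
contact_force: [0.1, -0.6, 0.8]
gripper_width: -0.2
grasp_force: 0.0
```

Call:
servo_tool(
  rows=[
    [[0,15,0,0,0,0,0],[0,30,0,0,0,0,0],[0,40,0,0,0,0,0],[0,50,0,0,0,0,0],[0,60,0,0,0,0,0],[0,70,0,0,0,0,0],[0,80,0,0,0,0,0],[0,86,0,0,0,0,0],[0,90,0,0,0,0,0],[0,90,0,0,0,0,0]],
  ],
)

```text
clock: 14.65
position: [498.9, -92.2, 113.1]
ee_rot: [0.997, 0.077, -0.001, -0.001]
contact_force: [-0.8, -0.3, -1.2]
gripper_width: -0.0
grasp_force: 0.0
```

Call:
servo_tool(
  rows=[
    [[0,4,0,0,0,0,0],[0,8,0,0,0,0,0],[0,12,0,0,0,0,0],[0,12,0,0,0,0,0]],
  ],
)

```text
clock: 15.15
position: [510.0, -90.5, 113.0]
ee_rot: [0.997, 0.077, -0.002, -0.001]
contact_force: [-2.7, -0.1, 1.5]
gripper_width: -0.1
grasp_force: 1.3
```

```bash
python3 - <<'E'
from h import *
s=arm.read_state();print(s["contact_force"],s["position"])
im=arm.get_image("wrist")[:,:,::-1];S=arm.get_image("scene")[:,:,::-1]
cv2.imwrite("pics/c8.png",np.hstack([cv2.resize(im,(400,300)),cv2.resize(S[90:240,190:390],(400,300))]))
E
```

```text
[-2.65 -0.07  1.5 ] [510.03 -90.49 112.99]
```

View pics/c8.png

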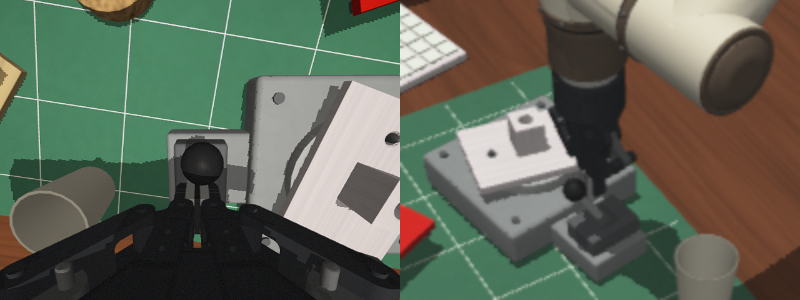

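The lever has swung over, with the ball ahead of the fingers at full-frame (405,325). I'll push on to the stop.

Call:
servo_tool(
  rows=[
    [[0,2,0,0,0,0,0],[0,4,0,0,0,0,0],[0,4,0,0,0,0,0]],
  ],
)

```text
clock: 15.62
position: [510.6, -90.4, 112.7]
ee_rot: [0.997, 0.077, -0.005, -0.001]
contact_force: [-9.0, -0.2, 5.3]
gripper_width: 0.1
grasp_force: 5.4
```

Force is up and the fingers have stopped, so the lever is on its end stop. Backing off and lifting.

Call:
servo_tool(
  rows=[
    [[0,-6,0,0,0,0,0],[0,-25,0,0,0,0,0],[0,-60,0,0,0,0,0],[0,-90,0,-30,0,0,0],[0,-95,0,-80,0,0,0],[0,-95,0,-120,0,0,0],[0,-95,0,-120,0,0,0],[0,-95,0,-120,0,0,0]],
  ],
)

```text
clock: 16.62
position: [421.0, -104.4, 233.1]
ee_rot: [0.997, 0.077, -0.0, -0.002]
contact_force: [-1.0, -0.2, 0.2]
gripper_width: 0.3
grasp_force: 0.0
```

```bash
python3 - <<'E'
from h import *
s=arm.read_state();print(s["contact_force"],s["position"])
g=arm.get_image("scene")[:,:,::-1];cv2.imwrite("pics/c9.png",cv2.resize(g[90:290,190:390],(600,600),interpolation=2))
S=arm.camera_params("scene");mx,my=518,-169
print("ball expected px",proj(S,[mx*.988-my*.155,mx*.155+my*.988,132]))
E
```

```text
[-1.01 -0.23  0.23] [ 421.01 -104.42  233.08]
ball expected px [276.1  186.47]
```

View pics/c9.png

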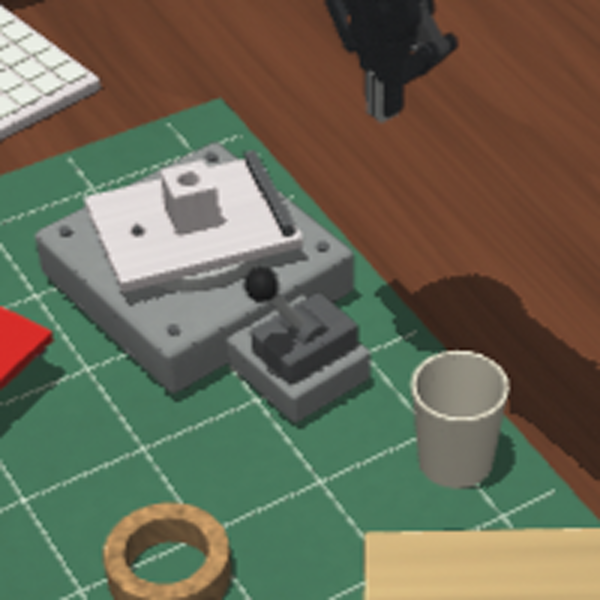

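The ball shows at scene (277,184.5), against an expected (276,186.5) for fully over. The plate lies flat, the cup and tape look undisturbed, and the arm is clear.

```bash
python3 -c "
from bench import arm
print(arm.job_done())"
```

```text
the job is handed in; nothing more can be done
None
```

The plate is home on the platter over spindle and pin and let go, the clamp lever is thrown fully over, the cup and tape were left untouched, and the job is handed in at about 17 s on the robot's clock (no verdict was returned).

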